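# Centre-punch the hanger blank through the drilling jig

## Robot

A 7-joint arm with a two-finger parallel gripper is mounted at the origin on a cart in front of the work surface, level with it; the furniture and walls round the work are solid. World frame = base frame: x ahead of the robot, y to its left, z up, the work surface at z = 0. Lengths are in m, angles in degrees, forces in N, time in s.
With the tool pointing down it reaches from about 0.425 to 0.875 m from the base axis. Payload 4.7 kg.
Tool frame: the origin (TCP) lies at the very end of the fingers, on their centre line; the grasp point (between the pads) lies 19 mm behind it; z points along the fingers, y is the line along which they close (so a half turn about z gives the same grasp; the last joint's range is limited). The gripper opens to 87 mm and grips with 3 to 60 N. Pads are 19 mm wide; open, the fingers measure 117 mm over their backs; the gripper's body (75 mm by 190 mm) begins 51 mm behind the grasp point.
Start: joints at [0.808, 18.392, -4.016, 83.108, 1.295, 78.541, -3.26], TCP at [0.65, -0, 0.223] pointing down, gripper open.
Joint ranges: [-163.93, 163.93], [-17.29, 119.83], [-79.2, 71.16], [3.27, 140.29], [-89.18, 269.18], [5.43, 117.66], [-154.24, 154.24]. Speed limits (degrees/s): [147.25, 147.25, 180, 180, 180, 180, 180].

## Interface

Orientations are given as [roll, pitch, yaw] about the fixed x, y, z axes, in that order (R = Rz(yaw) Ry(pitch) Rx(roll)).
In Python, from cell import telemetry, cams, env gives the robot as it stands.
- The arm moves only by the tool arm_command, never from a script. Its argument "series" is text: rows parted by semicolons, each of 5 numbers parted by spaces: the shift along the tool's x, y, z in mm, then the turn about the tool's z in rad, then the closure in counts, from 0 (fully open) to 255 (shut). A call has 1 to 20 rows; each row shifts and turns the commanded pose from where the row before left it, along the tool's axes as they then stand; what a row does not reach is not made up. A row lasts 1/12 s, in which the tool goes at most 41.7 mm and 7.16 degrees, less where a joint would pass 70% of its speed; a pose out of reach is approached as far as the arm can. A call is refused whole if a number of a shift passes 41.7 or a number of a turn 0.125, either way. A call with a gripper value outside its range is refused whole. The fingers move at their own pace and stop on an object; "squeeze" is the grip in N (left out, the last holds). Time passes only in rows, so rows that do not move let the fingers close. It gives the time, the measured TCP pose, the force, the opening and the grip force at its end, in the units of the state.
- telemetry.get_obs(): the state, without advancing time (a new reading comes with each control period).
- cams.read_camera(name): name is "scene" or "side" or "wrist"; returns the picture (400x640x3 uint8, blue, green, red); there is no depth.
- cams.calibration(name): a dict with "K" (3x3 intrinsics, pixels), "origin" and "rotation" of the camera in the world; the wrist camera has in their place "hand_eye" (4x4, takes a point from camera to tool coordinates, whose origin is the TCP and whose axes are the flange's). Camera axes: x right, y down, z forward; pixel columns grow to the right and rows downward; lengths in m; the calibration is good to about 2 mm. The wrist camera is an equidistant fisheye: a pixel r from the principal point sees the ray r / f radians off the axis. A picture is of the moment at which its call begins: read the wrist's pose just before it. calibration takes no time and is no camera call.
- env.sign_off(): hands the job in; it is judged then, once.
The state is a dict: "time_s": time; "qpos": joint angles; "joint_velocities": joint speeds; "effort": joint torques, N m; "tool_pos": TCP position; "tool_rot": TCP orientation; "force": force on the tool from outside, world axes, zero at the start; "wrist_torque": the same for the moment, N m; "grip_width": finger opening in m; "grasp_force": force on a finger pad.
Only numpy, scipy, OpenCV 4.12 (cv2) and the standard library are available. Lean on these libraries where they do the work, as an engineer would, in place of code of your own. Each camera call takes 0.05 s, during which the arm holds its last target. There are 200 camera calls.

## Task

The steel blank for our portafilter hanger is clamped out of sight inside the little drilling jig and needs its drill spot marked. Take the spring-loaded centre punch from its wooden stand, put its tip down the guide hole of the jig and press straight down until you feel its hidden spring snap (the resistance builds up, then suddenly gives way), but stop there: do not ram it on against its solid stop. Then put the punch back upright in the stand, fully seated, and leave the things round about undisturbed.

Things in the scene. Friction and masses are not known exactly. Their poses are not given: they have to be found in the camera images.
- punch: Automatic centre punch, grey metal hand tool, 119 mm long, about 0.48 kg, upright in the wooden stand, tip down. Origin: on its axis, at the underside of its flange (dark disc 36 mm in diameter, z = 0 to 6 mm); z runs along the axis towards the cap. More than 20 N between punch and jig spoils the blank.
- grip (a point): Middle of the punch's ribbed round barrel, the place to grip, 33 mm above the punch's origin. Barrel 22 mm in diameter, from 6 to 60 mm above the origin, a slightly slimmer cap to 69 mm. The flange top below it stops fingertips from slipping down when pressing.
- nose (a point): Lower end of the punch's nose (14 mm in diameter), on the axis, 14 mm below the punch's origin. The spindle (6 mm in diameter) comes out here, 36 mm at rest; pushed in by the work, it springs back out by itself when let go, and the punch is ready again.
- tip (a point): Point of the spindle; at rest at z = -50 mm in the punch's frame. Push-in force: about 3 N at first, rising to a peak of about 13 N at 5 mm in, then falling away at once to 3 to 4 N at 8 mm. Snapped means in by 7 mm or more. At 9.3 mm in it meets a solid stop and the force climbs steeply.
- jig: Drilling jig, fixed to the worktop: dark base plate 130 x 72 x 10 mm (long side along its x), on it an aluminium block 104 x 56 mm up to z = 44 mm. Towards its -x end a square steel guide block 36 x 36 mm, top at z = 56 mm, with the guide hole; towards its +x end a round dark clamp knob, 26 mm wide, top at z = 65 mm, not to be used. Origin: centre of the underside, z up.
- bush (a point): Centre of the mouth of the guide hole, on top of the guide block, 56 mm above the worktop, 26 mm from the jig's centre. The hole runs straight down, 12 mm in diameter, with a 4 mm chamfer. The blank's face lies 5 to 24 mm below this point: it differs each time and cannot be seen or measured, only felt.
- stand: Wooden stand for the punch, fixed to the worktop: block 58 x 58 x 64 mm on a thin 80 x 80 mm foot, with one upright round hole in the middle of its top, 19 mm in diameter with a 3 mm chamfer. Origin: centre of the underside; z up.
- stand_top (a point): Centre of the mouth of the stand's hole, 64 mm above the worktop. The seated punch hangs with its flange's underside on the stand's top: its origin then coincides with this point, and its tip is free 14 mm above the worktop.
- tamper: Bystander: coffee tamper with a wooden handle, 58 mm in diameter, 90 mm high, standing between the jig and the stand. Origin: centre of its underside.
- bell: Bystander: brass-coloured counter bell, 74 mm in diameter, 61 mm high, behind the work. Origin: centre of its underside.
- glass: Bystander: clear water glass, 67 mm in diameter, 90 mm high, behind the work. Origin: centre of its underside.
Mind the look-alikes: they are no part of the job. What is shaped like the punch but green or orange is not meant.

How it is judged (in metres and radians):
On the way, in this order (a step that is already met when the one before it is completed fails the run):
1. the punch's tip is in the guide hole, at least 3 mm below its mouth, the punch upright to 7 degrees (horizontal distance between tip and bush below 0.005 m and angle between punch's own z axis and vertical below 0.12 rad and z of tip in the frame of bush below -0.003 m), for 0.1 s.
2. the punch, upright to 7 degrees with its tip in the guide hole, has snapped: its spindle is pushed in at least 7 mm (horizontal distance between tip and bush below 0.005 m and angle between punch's own z axis and vertical below 0.12 rad and z of tip in the frame of bush below -0.004 m and z of tip in the frame of punch above -0.043 m), for 0.1 s.
At the end, for the whole second after the job is handed in: The punch stands seated in its stand again: upright to 4 degrees, its origin within 5 mm sideways and 3 mm in height of the mouth of the stand's hole, released and at rest (horizontal distance between punch and stand_top below 0.005 m and z of punch in the frame of stand_top between -0.003 and 0.003 m and angle between punch's own z axis and vertical below 0.07 rad and linear speed of punch below 0.02 m/s); the robot touches nothing.
It fails at once if the punch is rammed: more than 20 N between the punch and the jig with its blank (contact force between punch and jig above 20 N).
It fails at once if the punch is pushed in to the snap away from the guide hole (tip more than 10 mm beside it) (z of tip in the frame of punch above -0.0435 m and horizontal distance between tip and bush above 0.01 m).
It fails at once if a bystander (tamper, bell or glass) is shifted by more than 30 mm (distance of any of tamper, bell, glass from where it was at the start of the episode above 0.03 m).
It also fails if it takes over 61 s, if anything falls off the work surface, if the arm or the gripper's body presses on something with over 40 N, if the wrist force passes 120 N, or if a joint passes its speed limit or range.

## Working session

There is one attempt and no reset: what is moved stays moved. The work goes in short steps, Python scripts to look and compute and a tool call to move; the robot and the scene stay as the last step left them, time stands still between calls to the robot, and variables do not carry over. Pictures are saved under pics/ and viewed, at most 10 in all, crops included, and the job is handed in when it is done.

Besides the shell and the picture viewer there is one more tool, called by a JSON object that holds its "fn" and its "kwargs", one argument or row to a line. arm_command: Moves the arm, as the interface text tells. Its arguments: {"type":"object","properties":{"series":{"type":"string"},"squeeze":{"type":"number"}},"required":["series"]}

```bash
mkdir -p pics
python3 - <<'E'
from cell import telemetry,cams
import cv2,numpy as np
o=telemetry.get_obs();print(o)
for n in ["scene","side","wrist"]:
    c=cams.calibration(n);print(n,{k:np.round(v,4).tolist() for k,v in c.items() if not isinstance(v,str)})
    cv2.imwrite(f"pics/{n}0.png",cams.read_camera(n))
E
```

```text
{'time_s': 0.0, 'qpos': array([ 0.80779894, 18.44032467, -4.01839739, 83.17335056,  1.29628667,
       78.53936591, -3.26058164]), 'joint_velocities': array([-0.08102827, -0.0533998 ,  0.04411914,  0.04563449,  0.00484323,
       -0.06736606,  0.06500391]), 'effort': array([-2.58547143e-04, -4.91284704e+01, -4.03903294e-01, -3.12526345e+01,
       -6.40594075e-02,  4.37659642e-02,  1.61017233e-04]), 'tool_pos': array([ 6.49466407e-01, -2.62780506e-05,  2.21461148e-01]), 'tool_rot': array([-1.79892282e+02,  5.93654611e-03,  9.00043168e+01]), 'force': array([-0.11155847, -0.37901354,  0.4288344 ]), 'wrist_torque': array([ 0.03173537, -0.00639757,  0.00709216]), 'grasp_force': 0.0, 'grip_width': 0.08718340598062141}
scene {'K': [[378.293, 0.0, 318.5611], [0.0, 378.293, 199.7087], [0.0, 0.0, 1.0]], 'origin': [0.123, 0.7423, 0.4697], 'rotation': [-115.8224, -0.0037, -149.1514]}
side {'K': [[415.7428, 0.0, 317.3711], [0.0, 415.7428, 200.9781], [0.0, 0.0, 1.0]], 'origin': [0.5465, 0.8539, 0.7052], 'rotation': [-128.5909, -0.9958, -179.425]}
wrist {'K': [[309.7069, 0.0, 317.4114], [0.0, 309.7069, 196.6079], [0.0, 0.0, 1.0]], 'hand_eye': [[0.0007, -0.9589, -0.2837, 0.0777], [1.0, 0.0003, 0.0015, -0.001], [-0.0014, -0.2837, 0.9589, -0.1619], [0.0, 0.0, 0.0, 1.0]]}
```

View pics/scene0.png

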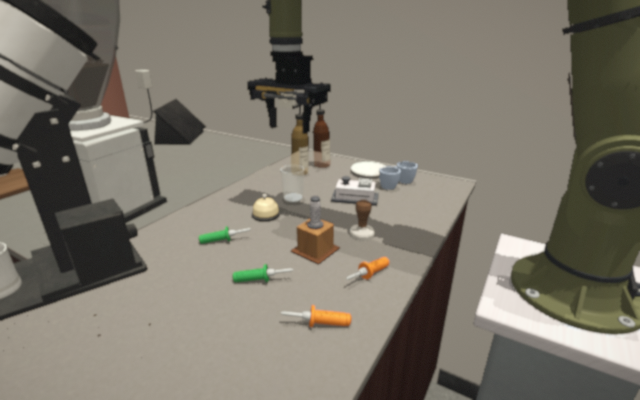

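View pics/side0.png

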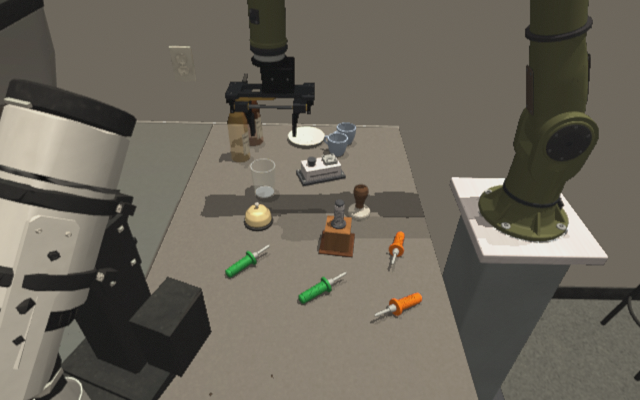

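View pics/wrist0.png

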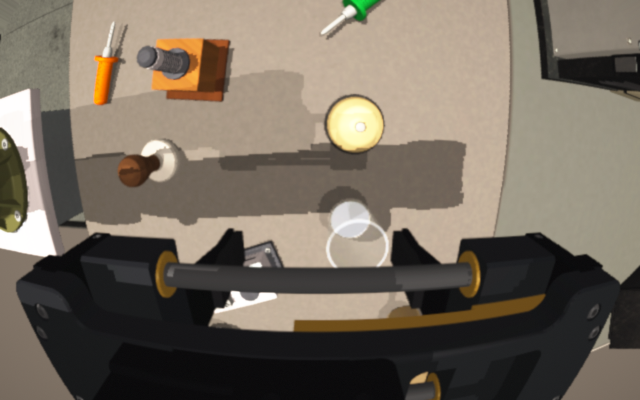

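Candidates: the grey tool upright in the stand at scene (316,212), side (339,212) and wrist (165,60). The look-alikes are green at scene (215,236) and (252,274), and orange at (375,267) and (328,317), all lying flat. I choose the grey one. The jig is at scene (356,190), side (321,170). I'll check in one close crop and measure.

```bash
cat > h.py <<'E'
import numpy as np,cv2
from scipy.spatial.transform import Rotation as R
from cell import telemetry,cams
def pose(n,o=None):
    c=cams.calibration(n)
    if n!="wrist": return c["K"],R.from_euler("xyz",c["rotation"],degrees=True).as_matrix(),np.array(c["origin"])
    o=o or telemetry.get_obs(); T=np.array(c["hand_eye"]); Q=R.from_euler("xyz",o["tool_rot"],degrees=True).as_matrix()
    return c["K"],Q@T[:3,:3],Q@T[:3,3]+o["tool_pos"]
def ray(n,uv,P):
    K,_,_=P; x=(uv[0]-K[0][2])/K[0][0]; y=(uv[1]-K[1][2])/K[1][1]
    if n!="wrist": d=np.array([x,y,1])
    else:
        r=np.hypot(x,y)+1e-12; d=np.array([x/r*np.sin(r),y/r*np.sin(r),np.cos(r)])
    return P[1]@d
def at(n,uv,z,P):
    d=ray(n,uv,P); return P[2]+d*(z-P[2][2])/d[2]
def px(n,p,P):
    K=P[0]; d=P[1].T@(np.array(p)-P[2])
    if n=="wrist":
        t=np.arctan2(np.hypot(d[0],d[1]),d[2]); h=np.hypot(d[0],d[1])+1e-12; q=d[:2]/h*t
    else: q=d[:2]/d[2]
    return q*K[0][0]+np.array([K[0][2],K[1][2]])
E
python3 - <<'E'
from h import *
w=pose("wrist");s=pose("side");c=pose("scene")
print("cap z133",at("wrist",(147,57),.133,w),at("side",(339,202),.133,s),at("scene",(316,199),.133,c))
print("flange z70",at("wrist",(177,63),.07,w),at("side",(339,221),.07,s),at("scene",(316,224),.07,c))
print("jig knob z65",at("side",(330,158),.065,s),at("scene",(365,182),.065,c))
print("jig guide z56",at("side",(311,162),.056,s),at("scene",(346,181),.056,c))
im=[cv2.resize(cv2.imread("pics/%s0.png"%n)[y:y+75,x:x+100],(400,300),interpolation=cv2.INTER_CUBIC) for n,x,y in [("side",270,140),("side",290,190),("scene",310,155),("wrist",125,25)]]
cv2.imwrite("pics/crop.png",np.vstack([np.hstack(im[:2]),np.hstack(im[2:])]))
E
```

```text
cap z133 [0.49868797 0.13156822 0.133     ] [0.49604959 0.13879754 0.133     ] [0.48592851 0.14481594 0.133     ]
flange z70 [0.49943371 0.13286949 0.07      ] [0.49265249 0.13041004 0.07      ] [0.48993454 0.1385514  0.07      ]
jig knob z65 [ 0.50951802 -0.14529838  0.065     ] [ 0.50004763 -0.13532509  0.065     ]
jig guide z56 [ 0.56320948 -0.1364336   0.056     ] [ 0.55701581 -0.13409691  0.056     ]
```

View pics/crop.png

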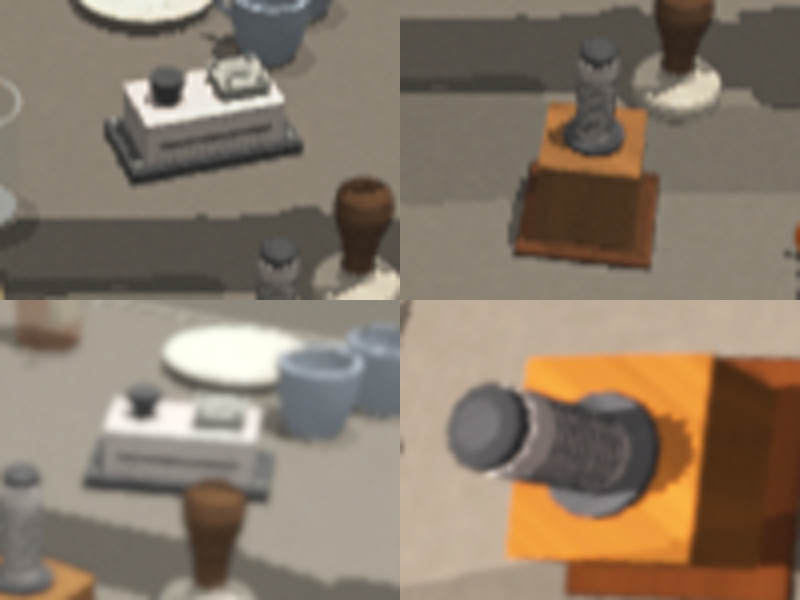

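The grey punch is confirmed, upright in the stand. In the side view the knob is at (311,160), towards larger x, and the guide block is at (330,160), nearer x≈0.51. I'll fly above the stand for a vertical wrist view.

{"fn": "arm_command", "kwargs": {
  "series": "19 -22 -11 0 0;19 -22 -11 0 0;19 -22 -11 0 0;19 -22 -11 0 0;19 -22 -11 0 0;19 -22 -11 0 0;19 -22 -11 0 0;0 0 0 0 0;0 0 0 0 0;0 0 0 0 0",
  "squeeze": 60
}}

```text
time_s: 0.98
tool_pos: [0.4962, 0.1323, 0.2993]
tool_rot: [180.0, 0.0, 90.0]
force: [0.6, -1.2, 0.2]
grip_width: 0.0867
grasp_force: 0.0
```

Run:
```python
from h import *
o=telemetry.get_obs();P=pose("wrist",o);print(o["tool_pos"],o["tool_rot"],o["time_s"],px("wrist",(.495,.133,.064),P))
im=cams.read_camera("wrist");cv2.imwrite("pics/w1.png",im)
u,v=map(int,px("wrist",(.495,.133,.064),P));print(u,v)
cv2.imwrite("pics/w1c.png",cv2.resize(im[v-75:v+75,u-100:u+100],(800,600),interpolation=cv2.INTER_CUBIC))
```

```text
[0.4962431  0.13226283 0.29931463] [1.79985630e+02 4.54223769e-02 8.99758364e+01] 0.9833 [316.76010642 166.67249818]
316 166
```

View pics/w1c.png

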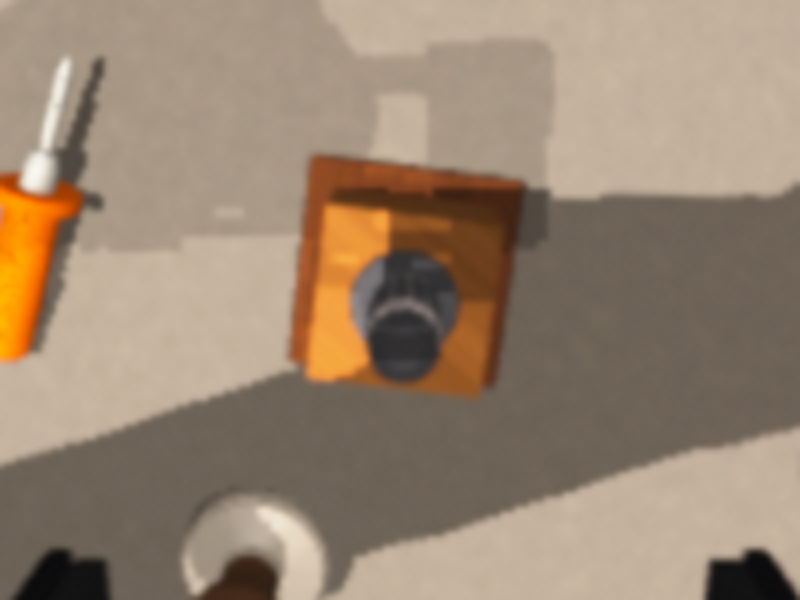

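The crop shows the flange centred at wrist (316.9,166.2) and the cap at (316.4,177.6). The tamper base is at about crop (255,545), and an orange look-alike lies to the left.

Run:
```python
from h import *
o=telemetry.get_obs();P=pose("wrist",o)
f=lambda a,b:(216+a/4-.375,91+b/4-.375)
print("flange",at("wrist",f(405,302),.070,P));print("cap",at("wrist",f(403,347),.133,P))
c=[at("wrist",f(*q),.064,P) for q in [(325,203),(499,223),(478,397),(305,380)]];print("top",np.mean(c,0),[np.linalg.norm(c[i]-c[i-1]) for i in range(4)])
print("tamper",at("wrist",f(255,560),.01,P))
```

```text
flange [0.49510403 0.1344027  0.07      ]
cap [0.49462465 0.1340885  0.133     ]
top [0.49402158 0.13333091 0.064     ] [np.float64(0.059244805672637735), np.float64(0.05631192438584617), np.float64(0.058459506213343455), np.float64(0.0576987539500906)]
tamper [0.43547867 0.01967594 0.01      ]
```

Punch axis ≈ (0.4948, 0.134). Next, the same kind of view above the jig.

{"fn": "arm_command", "kwargs": {
  "series": "-34 1.5 0 0 0;-34 1.5 0 0 0;-34 1.5 0 0 0;-34 1.5 0 0 0;-34 1.5 0 0 0;-34 1.5 0 0 0;-34 1.5 0 0 0;-34 1.5 0 0 0;0 0 0 0 0;0 0 0 0 0;0 0 0 0 0"
}}

```text
time_s: 1.95
tool_pos: [0.5079, -0.1396, 0.2986]
tool_rot: [-179.9, -0.0, 89.9]
force: [0.1, 0.2, -1.0]
grip_width: 0.0866
grasp_force: 0.0
```

Run:
```python
from h import *
o=telemetry.get_obs();P=pose("wrist",o);print(o["tool_pos"],o["tool_rot"],o["time_s"])
im=cams.read_camera("wrist");cv2.imwrite("pics/w2.png",im)
u,v=map(int,px("wrist",(.508,-.140,.056),P));print(u,v)
cv2.imwrite("pics/w2c.png",cv2.resize(im[v-75:v+75,u-75:u+125],(800,600),interpolation=cv2.INTER_CUBIC))
```

```text
[ 0.50789361 -0.13956062  0.29858953] [-1.79907433e+02 -3.92116246e-02  8.98981295e+01] 1.95
318 166
```

View pics/w2c.png

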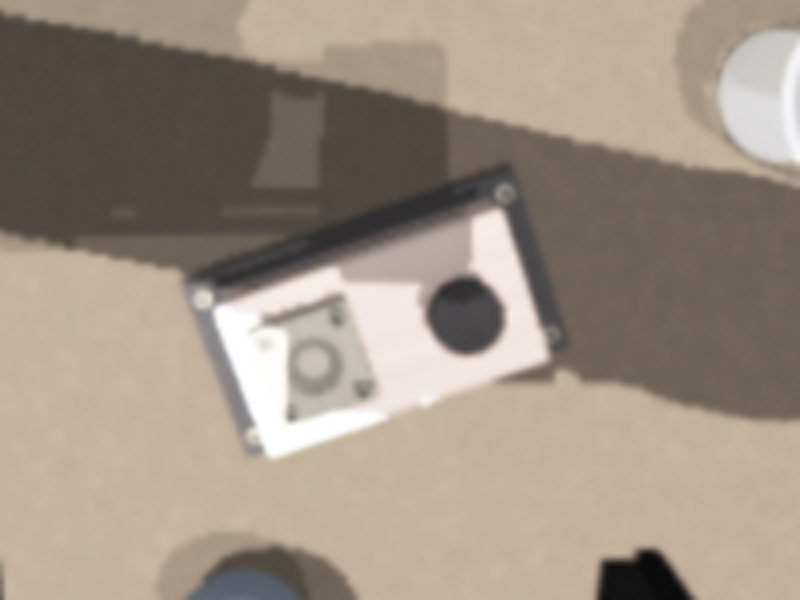

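The guide hole is at crop (315,364), the block's top corners at (213,308), (500,208), (550,357) and (270,457), and the knob at (465,315).

Run:
```python
from h import *
o=telemetry.get_obs();P=pose("wrist",o)
f=lambda a,b:(243+a/4-.375,91+b/4-.375)
print("bush",at("wrist",f(315,364),.056,P))
c=np.array([at("wrist",f(*q),.044,P) for q in [(213,308),(500,208),(550,357),(270,457)]]);m=c.mean(0)
d=(c[1]-c[0]+c[2]-c[3]);d/=np.linalg.norm(d);print("ctr",m,"bush",m-.026*d,np.degrees(np.arctan2(d[1],d[0])),[np.linalg.norm(c[i]-c[i-1]) for i in range(4)])
print("mug",at("wrist",f(245,580),.08,P))
```

```text
bush [ 0.51269208 -0.15943165  0.056     ]
ctr [ 0.53642897 -0.15141228  0.044     ] bush [ 0.51201896 -0.16036499  0.044     ] 20.14121607798874 [np.float64(0.056983202951949995), np.float64(0.10386978122278424), np.float64(0.055629724652166625), np.float64(0.10481195771737542)]
mug [ 0.48928236 -0.22787449  0.08      ]
```

Bush ≈ (0.5125, −0.1597). Now back over the punch and down.

{"fn": "arm_command", "kwargs": {
  "series": "34.2 -1.6 0 0 0;34.2 -1.6 0 0 0;34.2 -1.6 0 0 0;34.2 -1.6 0 0 0;34.2 -1.6 0 0 0;34.2 -1.6 0 0 0;34.2 -1.6 0 0 0;34.2 -1.6 0 0 0;0 0 0 0 0;0 0 0 0 0;0 0 25 0 0;0 0 25 0 0;0 0 25 0 0;0 0 25 0 0;0 0 25 0 0;0 0 25 0 0;0 0 25 0 0;0 0 25 0 0;0 0 0 0 0;0 0 0 0 0"
}}

```text
time_s: 3.67
tool_pos: [0.4943, 0.1337, 0.0987]
tool_rot: [-179.8, 0.1, 90.0]
force: [0.8, 0.0, 1.3]
grip_width: 0.0871
grasp_force: 0.0
```

{"fn": "arm_command", "kwargs": {
  "series": "0 0.5 12 0 0;0 0 11 0 0;0 0 0 0 0;0 0 0 0 255;0 0 0 0 255;0 0 0 0 255;0 0 0 0 255;0 0 0 0 255;0 0 0 0 255;0 0 0 0 255;0 0 0 0 255;0 0 0 0 255;0 0 0 0 255",
  "squeeze": 60
}}

```text
time_s: 4.75
tool_pos: [0.4957, 0.1345, 0.0766]
tool_rot: [180.0, 0.0, 90.0]
force: [-0.2, -0.3, 0.8]
grip_width: 0.0283
grasp_force: 0.0
```

{"fn": "arm_command", "kwargs": {
  "series": "0 0 0 0 255;0 0 0 0 255;0 0 0 0 255;0 0 0 0 255;0 0 0 0 255"
}}

```text
time_s: 5.17
tool_pos: [0.4956, 0.1345, 0.0765]
tool_rot: [-180.0, 0.0, 90.0]
force: [-1.2, 0.1, 0.8]
grip_width: 0.0207
grasp_force: 60.0
```

{"fn": "arm_command", "kwargs": {
  "series": "0 0 -5 0 255;0 0 -15 0 255;0 0 -30 0 255;0 0 -30 0 255;0 0 -30 0 255;0 0 0 0 255;0 0 0 0 255"
}}

```text
time_s: 5.75
tool_pos: [0.4966, 0.1348, 0.1877]
tool_rot: [179.8, -0.0, 90.0]
force: [-0.3, -0.2, -5.4]
grip_width: 0.021
grasp_force: 60.0
```

Run:
```python
from h import *
f=lambda u0,a,b:(u0+a/4-.375,91+b/4-.375)
rot=np.array([180,0,90.])
P=pose("wrist",dict(tool_pos=np.array([.496,.133,.3]),tool_rot=rot))
print("punch",at("wrist",f(216,405,302),.07,P),at("wrist",f(216,403,347),.133,P))
c=[at("wrist",f(216,*q),.064,P) for q in [(325,203),(499,223),(478,397),(305,380)]];print("top",np.mean(c,0))
P=pose("wrist",dict(tool_pos=np.array([.508,-.139,.3]),tool_rot=rot))
print("bush",at("wrist",f(243,315,364),.056,P))
c=np.array([at("wrist",f(243,*q),.044,P) for q in [(213,308),(500,208),(550,357),(270,457)]]);m=c.mean(0)
d=(c[1]-c[0]+c[2]-c[3]);d/=np.linalg.norm(d);print(m-.026*d)
```

```text
punch [0.49484756 0.13566914 0.07      ] [0.49432355 0.13525721 0.133     ]
top [0.49376936 0.13460317 0.064     ]
bush [ 0.5129187  -0.16029075  0.056     ]
[ 0.51233298 -0.16120063  0.044     ]
```

Lifted, carrying its weight. Moving to the bush, then down until the tip is about 18 mm above the mouth.

{"fn": "arm_command", "kwargs": {
  "series": "-32.8 1.95 0 0 255;-32.8 1.95 0 0 255;-32.8 1.95 0 0 255;-32.8 1.95 0 0 255;-32.8 1.95 0 0 255;-32.8 1.95 0 0 255;-32.8 1.95 0 0 255;-32.8 1.95 0 0 255;-32.8 1.95 0 0 255;0 0 0 0 255;0 0 0 0 255;0 0 20 0 255;0 0 20 0 255;0 0 10 0 255;0 0 0 0 255;0 0 0 0 255"
}}

```text
time_s: 7.08
tool_pos: [0.5125, -0.1595, 0.1354]
tool_rot: [-179.8, -0.0, 90.1]
force: [-0.3, 0.8, -3.8]
grip_width: 0.0211
grasp_force: 60.0
```

Run:
```python
from h import *
o=telemetry.get_obs();print(o["tool_pos"],o["force"])
out=[]
for n in ["side","scene"]:
    P=pose(n); im=cams.read_camera(n);cv2.imwrite(f"pics/{n}2.png",im)
    p=px(n,(.5128,-.1605,.074),P);b=px(n,(.5128,-.1605,.056),P)
    u,v=map(int,p);print(n,p,b,u-32,v-48)
    out.append(cv2.resize(im[v-48:v+48,u-32:u+32],(400,600),interpolation=cv2.INTER_CUBIC))
cv2.imwrite("pics/c3.png",np.hstack(out))
```

```text
[ 0.51249496 -0.15954935  0.13543932] [-0.32617069  0.79214422 -3.75142409]
side [328.89206674 152.41890364] [328.6755424 157.7558572] 296 104
scene [364.75922286 175.02467687] [364.41640048 181.00177938] 332 127
```

View pics/c3.png

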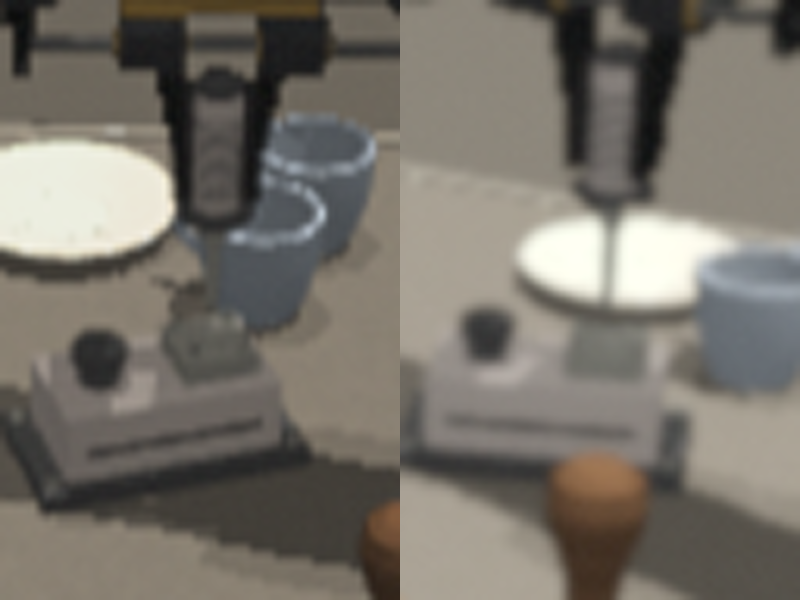

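The punch hangs upright. The spindle tip lines up with the middle of the guide block in both views: side crop x≈211 against 208, scene crop x≈607 against 608. Going into the hole.

{"fn": "arm_command", "kwargs": {
  "series": "0 0 8 0 255;0 0 8 0 255;0 0 3 0 255;0 0 0 0 255;0 0 0 0 255"
}}

```text
time_s: 7.6
tool_pos: [0.513, -0.1606, 0.1172]
tool_rot: [-180.0, -0.0, 90.0]
force: [-0.7, -0.0, -5.0]
grip_width: 0.0209
grasp_force: 60.0
```

{"fn": "arm_command", "kwargs": {
  "series": "0 0 1.5 0 255;0 0 1.5 0 255;0 0 0 0 255;0 0 0 0 255"
}}

```text
time_s: 7.93
tool_pos: [0.5133, -0.1607, 0.1146]
tool_rot: [180.0, 0.0, 90.0]
force: [0.1, -0.2, -5.3]
grip_width: 0.0208
grasp_force: 60.0
```

Tip ≈ z 0.052, in the hole with no side force. Feeling downward in 2 mm steps.

{"fn": "arm_command", "kwargs": {
  "series": "0 0 1 0 255;0 0 1 0 255;0 0 0 0 255;0 0 0 0 255"
}}

```text
time_s: 8.27
tool_pos: [0.5132, -0.1606, 0.1125]
tool_rot: [180.0, 0.0, 90.0]
force: [0.3, 0.5, -4.5]
grip_width: 0.0207
grasp_force: 60.0
```

{"fn": "arm_command", "kwargs": {
  "series": "0 0 1 0 255;0 0 1 0 255;0 0 0 0 255;0 0 0 0 255"
}}

```text
time_s: 8.6
tool_pos: [0.5136, -0.1607, 0.1111]
tool_rot: [180.0, 0.0, 90.0]
force: [-0.9, -1.1, -0.3]
grip_width: 0.021
grasp_force: 60.0
```

Contact: +4.5 N, about 7 mm below the mouth. Pressing in 1 mm steps.

{"fn": "arm_command", "kwargs": {
  "series": "0 0 1 0 255;0 0 0 0 255;0 0 0 0 255"
}}

```text
time_s: 8.85
tool_pos: [0.5136, -0.1607, 0.1101]
tool_rot: [179.9, 0.0, 90.0]
force: [-1.7, 0.5, 0.4]
grip_width: 0.0211
grasp_force: 60.0
```

{"fn": "arm_command", "kwargs": {
  "series": "0 0 1 0 255;0 0 0 0 255;0 0 0 0 255"
}}

```text
time_s: 9.1
tool_pos: [0.5136, -0.1607, 0.1089]
tool_rot: [180.0, 0.0, 90.0]
force: [-1.0, -0.2, 2.7]
grip_width: 0.0209
grasp_force: 60.0
```

{"fn": "arm_command", "kwargs": {
  "series": "0 0 1 0 255;0 0 0 0 255;0 0 0 0 255"
}}

```text
time_s: 9.35
tool_pos: [0.5136, -0.1607, 0.1079]
tool_rot: [180.0, 0.0, 90.0]
force: [-0.8, -0.3, 4.1]
grip_width: 0.0212
grasp_force: 60.0
```

{"fn": "arm_command", "kwargs": {
  "series": "0 0 1 0 255;0 0 0 0 255;0 0 0 0 255"
}}

```text
time_s: 9.6
tool_pos: [0.5136, -0.1608, 0.1071]
tool_rot: [180.0, 0.0, 90.0]
force: [-2.0, 0.6, 5.1]
grip_width: 0.021
grasp_force: 60.0
```

{"fn": "arm_command", "kwargs": {
  "series": "0 0 0.7 0 255;0 0 0 0 255;0 0 0 0 255"
}}

```text
time_s: 9.85
tool_pos: [0.5137, -0.1607, 0.1066]
tool_rot: [179.9, 0.0, 90.0]
force: [-1.9, 0.9, 6.7]
grip_width: 0.0209
grasp_force: 60.0
```

{"fn": "arm_command", "kwargs": {
  "series": "0 0 0.7 0 255;0 0 0 0 255;0 0 0 0 255"
}}

```text
time_s: 10.1
tool_pos: [0.5137, -0.1607, 0.1061]
tool_rot: [179.9, 0.0, 90.0]
force: [-1.2, 0.1, 7.7]
grip_width: 0.021
grasp_force: 60.0
```

{"fn": "arm_command", "kwargs": {
  "series": "0 0 0.7 0 255;0 0 0 0 255;0 0 0 0 255"
}}

```text
time_s: 10.35
tool_pos: [0.5138, -0.1608, 0.1055]
tool_rot: [179.9, 0.0, 90.0]
force: [-2.2, 0.2, 8.4]
grip_width: 0.0212
grasp_force: 60.0
```

{"fn": "arm_command", "kwargs": {
  "series": "0 0 0.7 0 255;0 0 0 0 255;0 0 0 0 255"
}}

```text
time_s: 10.6
tool_pos: [0.5137, -0.1608, 0.1046]
tool_rot: [179.9, 0.0, 90.0]
force: [-1.8, 0.2, 5.6]
grip_width: 0.0208
grasp_force: 60.0
```

Past the peak, the force is falling. I need about 1.8 mm more, in small steps.

{"fn": "arm_command", "kwargs": {
  "series": "0 0 0.7 0 255;0 0 0 0 255;0 0 0 0 255"
}}

```text
time_s: 10.85
tool_pos: [0.5133, -0.1606, 0.1026]
tool_rot: [180.0, 0.0, 90.0]
force: [0.6, -0.0, -0.8]
grip_width: 0.0211
grasp_force: 60.0
```

{"fn": "arm_command", "kwargs": {
  "series": "0 0 0.6 0 255;0 0 0 0 255;0 0 0 0 255"
}}

```text
time_s: 11.1
tool_pos: [0.5134, -0.1607, 0.1023]
tool_rot: [180.0, 0.0, 90.0]
force: [0.5, -0.7, -0.7]
grip_width: 0.021
grasp_force: 60.0
```

Snapped: the force gave way to about 4 N, 8 mm in. Holding briefly, then withdrawing and going back over the stand.

{"fn": "arm_command", "kwargs": {
  "series": "0 0 0 0 255;0 0 0 0 255;0 0 -4 0 255;0 0 -10 0 255;0 0 -20 0 255;0 0 -25 0 255;0 0 -25 0 255;0 0 0 0 255;0 0 0 0 255"
}}

```text
time_s: 11.85
tool_pos: [0.5137, -0.1607, 0.1875]
tool_rot: [179.9, 0.0, 90.0]
force: [-0.1, 0.6, -5.4]
grip_width: 0.021
grasp_force: 60.0
```

{"fn": "arm_command", "kwargs": {
  "series": "32.8 -1.95 0 0 255;32.8 -1.95 0 0 255;32.8 -1.95 0 0 255;32.8 -1.95 0 0 255;32.8 -1.95 0 0 255;32.8 -1.95 0 0 255;32.8 -1.95 0 0 255;32.8 -1.95 0 0 255;32.8 -1.95 0 0 255;0 0 0 0 255;0 0 0 0 255;0 0 0 0 255"
}}

```text
time_s: 12.85
tool_pos: [0.4945, 0.1337, 0.1845]
tool_rot: [-179.8, 0.1, 90.0]
force: [0.2, -1.0, -4.6]
grip_width: 0.0207
grasp_force: 60.0
```

Run:
```python
from h import *
o=telemetry.get_obs();print(o["tool_pos"],o["force"],o["tool_rot"])
out=[]
for n in ["side","scene"]:
    P=pose(n); im=cams.read_camera(n);cv2.imwrite(f"pics/{n}3.png",im)
    u,v=map(int,px(n,(.4957,.135,.124),P));print(n,u-40,v-60,px(n,(.4957,.135,.174),P),px(n,(.4957,.135,.124),P),px(n,(.4945,.135,.064),P))
    out.append(cv2.resize(im[v-60:v+60,u-40:u+40],(400,600),interpolation=cv2.INTER_CUBIC))
cv2.imwrite("pics/c4.png",np.hstack(out))
```

```text
[0.49449267 0.13369158 0.18450438] [ 0.24505399 -1.04918106 -4.61043314] [-1.79801443e+02  1.05439192e-01  9.00246862e+01]
side 298 144 [340.05908545 186.01687959] [338.90319719 204.09142062] [338.13344976 224.24437499]
scene 274 140 [314.33391662 177.99268947] [314.44861943 200.0880568 ] [315.05220368 225.19084434]
```

View pics/c4.png

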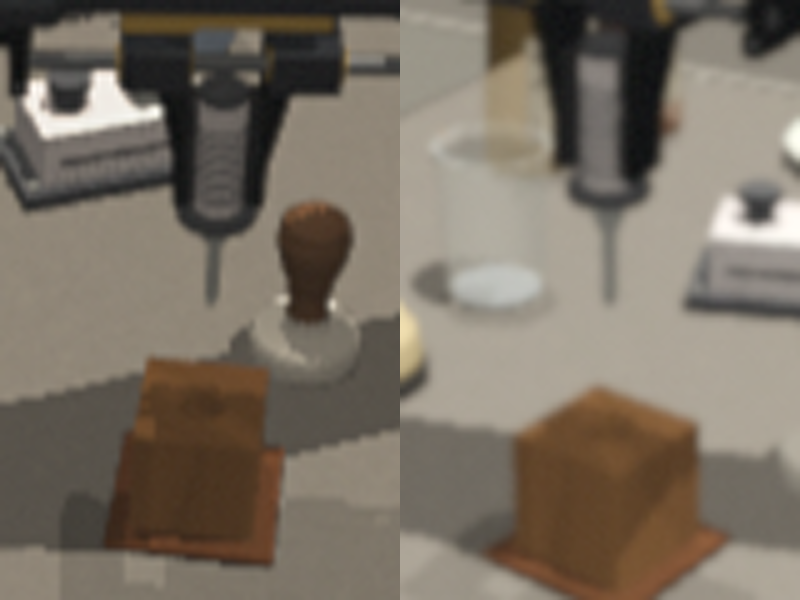

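The punch is still upright and unslipped: side spindle tip at crop (211,303), scene at (608,303), both above the stand hole. Lowering.

{"fn": "arm_command", "kwargs": {
  "series": "0 -0.5 20 0 255;0 0 20 0 255;0 0 20 0 255;0 0 20 0 255;0 0 5 0 255;0 0 5 0 255;0 0 5 0 255;0 0 5 0 255;0 0 4 0 255;0 0 0 0 255;0 0 0 0 255;0 0 0 0 255"
}}

```text
time_s: 13.95
tool_pos: [0.4957, 0.1347, 0.083]
tool_rot: [179.9, -0.0, 90.0]
force: [-0.0, 0.6, -4.8]
grip_width: 0.0213
grasp_force: 60.0
```

{"fn": "arm_command", "kwargs": {
  "series": "0 0 2 0 255;0 0 2 0 255;0 0 1 0 255;0 0 0 0 255;0 0 0 0 255;0 0 0 0 255"
}}

```text
time_s: 14.45
tool_pos: [0.4953, 0.1346, 0.0775]
tool_rot: [180.0, 0.0, 90.0]
force: [0.2, -0.4, -4.7]
grip_width: 0.0209
grasp_force: 60.0
```

{"fn": "arm_command", "kwargs": {
  "series": "0 0 0.5 0 255;0 0 0.5 0 255;0 0 0 0 255;0 0 0 0 255"
}}

```text
time_s: 14.78
tool_pos: [0.4953, 0.1346, 0.0766]
tool_rot: [180.0, 0.0, 90.0]
force: [-0.6, 0.1, -3.5]
grip_width: 0.0214
grasp_force: 60.0
```

{"fn": "arm_command", "kwargs": {
  "series": "0 0 0.5 0 255;0 0 0 0 255;0 0 0 0 255"
}}

```text
time_s: 15.03
tool_pos: [0.4953, 0.1346, 0.0765]
tool_rot: [180.0, 0.0, 90.0]
force: [-2.0, -0.1, 2.1]
grip_width: 0.0211
grasp_force: 60.0
```

Seated: the stand is carrying the weight. Releasing, then straight up.

{"fn": "arm_command", "kwargs": {
  "series": "0 0 0 0 0;0 0 0 0 0;0 0 0 0 0;0 0 0 0 0;0 0 0 0 0;0 0 0 0 0;0 0 0 0 0;0 0 0 0 0;0 0 0 0 0;0 0 0 0 0;0 0 0 0 0;0 0 0 0 0"
}}

```text
time_s: 16.03
tool_pos: [0.4952, 0.1346, 0.076]
tool_rot: [180.0, 0.0, 90.0]
force: [0.6, 0.4, -0.1]
grip_width: 0.0855
grasp_force: 0.0
```

{"fn": "arm_command", "kwargs": {
  "series": "0 0 -5 0 0;0 0 -15 0 0;0 0 -25 0 0;0 0 -25 0 0;0 0 -25 0 0;0 0 -25 0 0;0 0 -25 0 0;0 0 -25 0 0;0 0 -25 0 0;0 0 -28 0 0;0 0 0 0 0;0 0 0 0 0;0 0 0 0 0"
}}

```text
time_s: 17.12
tool_pos: [0.4949, 0.1345, 0.2986]
tool_rot: [-180.0, 0.0, 90.0]
force: [-0.0, -0.0, -0.6]
grip_width: 0.0873
grasp_force: 0.0
```

Run:
```python
from h import *
o=telemetry.get_obs();print(o["tool_pos"],o["grip_width"],o["time_s"])
im=[cams.read_camera("wrist")[91:241,216:416],cams.read_camera("side")[160:280,260:420]]
cv2.imwrite("pics/end.png",np.hstack([cv2.resize(i,(400,300),interpolation=cv2.INTER_CUBIC) for i in im]))
```

```text
[0.49490393 0.13450128 0.29863354] 0.08726368472405215 17.1167
```

View pics/end.png

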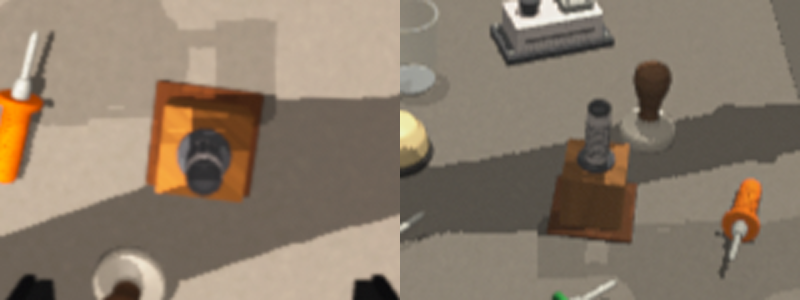

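The picture shows the punch upright and seated in the stand: wrist crop flange (203,155), cap (205,175). The tamper, bell and glass are where they were. Handing in.

```bash
python3 -c "
from cell import env
print(env.sign_off())"
```

```text
the job is handed in; nothing more can be done
None
```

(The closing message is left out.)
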